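Gauge the depth of the tagged insulator's blind bore

TASK

Take the depth gauge out of its stand, lower its rod into the hole in the top of the insulator post that has the yellow tag round its foot, and push it gently down, so that the collar slides up the rod, until the rod touches the bottom of the hole; never press or knock it hard against a post (keep under 25 N). Leave the gauge standing there, rod on the bottom and collar down on the post's top face, so that the depth can be read, and leave the other things on the bench alone.

Things in the scene. Friction and masses are not known exactly. Their poses are not given: they have to be found in the camera images.
- gauge: depth gauge, about 130 to 200 g, upright: blue square grip with black bands, 22 x 22 mm and 46 mm tall, on a steel rod 10 mm across with a blunt tapered end. Origin at the centre of the grip (half-way up it); z runs up along the rod, x and y are square to the grip's flats. The rod's lower end lies 105 mm below the origin. It starts standing in the hole of the black stand
- gauge_tip (a point): centre of the flat lower end of the gauge's rod
- collar_face (a point): centre of the underside of the orange collar (26 mm across, 12 mm thick) on the gauge's rod; at the start 16 mm above the rod's lower end. The collar is held on the rod by friction: it slides up the rod under about 7 N and stays where it is left; it can go up 52 mm in all
- stand: black block 70 x 70 mm, 40 mm tall, fixed; origin at the centre of its underside. A 12 mm hole, 20 mm deep, in the middle of its top holds the gauge, whose collar rests on the block's top; the gauge lifts straight out
- post_a: dark red square insulator post, 50 x 50 mm (ribs 56 mm), 84 mm tall, fixed upright on the white plate; origin at the centre of its underside, z up. A round blind bore, 11.8 mm across in a brass square, opens in the middle of its top, 84 mm above the origin; its floor is a flat, firm rubber pad that yields about 1 mm under 8 N. Depth unknown (30 to 62 mm), different in each of the three look-alike posts
- post_b: dark red square insulator post, 50 x 50 mm (ribs 56 mm), 84 mm tall, fixed upright on the white plate; origin at the centre of its underside, z up. A round blind bore, 11.8 mm across in a brass square, opens in the middle of its top, 84 mm above the origin; its floor is a flat, firm rubber pad that yields about 1 mm under 8 N. Depth unknown (30 to 62 mm), different in each of the three look-alike posts
- post_c: dark red square insulator post, 50 x 50 mm (ribs 56 mm), 84 mm tall, fixed upright on the white plate; origin at the centre of its underside, z up. A round blind bore, 11.8 mm across in a brass square, opens in the middle of its top, 84 mm above the origin; its floor is a flat, firm rubber pad that yields about 1 mm under 8 N. Depth unknown (30 to 62 mm), different in each of the three look-alike posts
- core_a: dark rubber pad, the floor of post_a's bore, deep inside it; its origin is the same point as post_a's origin (the post's underside), so it does not tell the depth
- core_b: dark rubber pad, the floor of post_b's bore, deep inside it; its origin is the same point as post_b's origin (the post's underside), so it does not tell the depth
- core_c: dark rubber pad, the floor of post_c's bore, deep inside it; its origin is the same point as post_c's origin (the post's underside), so it does not tell the depth
- tag_yellow: yellow flat square plastic frame, 86 mm outside, 6 mm thick, lying on the plate round the foot of one post; origin at its underside's centre, on that post's axis. The post standing in it is the one to be gauged
- screwdriver: loose screwdriver, 200 mm long, lying on the bench; bystander
- terminals: loose row of terminal blocks, 50 x 70 mm, 51 mm tall; bystander
- jar: loose jar, 60 mm across, 80 mm tall; bystander
- cup: loose white cup, 80 mm across, 90 mm tall; bystander
Not all that is in view belongs to the job. Of the things that look like the gauge, the largest one is meant.

How it is judged (in metres and radians):
On the way, in this order (a step that is already met when the one before it is completed fails the run):
1. the gauge is drawn clear of its stand (z of gauge_tip in the frame of stand above 0.045 m), for 0.1 s.
2. in the post with the yellow tag, the rod is pressed on the floor of the bore (1.5 N or more) while the collar is on the post's top face (((horizontal distance between post_a and tag_yellow below 0.02 m and horizontal distance between gauge_tip and post_a below 0.004 m and distance between gauge_tip and collar_face above 0.032 m and z of collar_face in the frame of post_a below 0.0875 m and contact force between gauge and core_a above 1.5 N) or (horizontal distance between post_b and tag_yellow below 0.02 m and horizontal distance between gauge_tip and post_b below 0.004 m and distance between gauge_tip and collar_face above 0.032 m and z of collar_face in the frame of post_b below 0.0875 m and contact force between gauge and core_b above 1.5 N) or (horizontal distance between post_c and tag_yellow below 0.02 m and horizontal distance between gauge_tip and post_c below 0.004 m and distance between gauge_tip and collar_face above 0.032 m and z of collar_face in the frame of post_c below 0.0875 m and contact force between gauge and core_c above 1.5 N))), for 0.1 s.
At the end, for the whole second after the job is handed in: The gauge stands released and at rest in the bore of the post inside the yellow tag, within 0.12 rad of upright, its rod still down as it was pressed on the bore's floor: the collar, pushed up to over 32 mm from the rod's end, lies with its underside within 3.5 mm of the post's top face (((horizontal distance between post_a and tag_yellow below 0.02 m and horizontal distance between gauge_tip and post_a below 0.004 m and distance between gauge_tip and collar_face above 0.032 m and z of collar_face in the frame of post_a below 0.0875 m) or (horizontal distance between post_b and tag_yellow below 0.02 m and horizontal distance between gauge_tip and post_b below 0.004 m and distance between gauge_tip and collar_face above 0.032 m and z of collar_face in the frame of post_b below 0.0875 m) or (horizontal distance between post_c and tag_yellow below 0.02 m and horizontal distance between gauge_tip and post_c below 0.004 m and distance between gauge_tip and collar_face above 0.032 m and z of collar_face in the frame of post_c below 0.0875 m)) and angle between gauge's own z axis and vertical below 0.12 rad and linear speed of gauge below 0.02 m/s); the robot touches nothing.
It fails at once if the gauge presses or knocks on a post with more than 30 N (contact force between gauge and post_a above 30 N or contact force between gauge and post_b above 30 N or contact force between gauge and post_c above 30 N).
It fails at once if another thing on the bench is moved by more than 20 mm (distance of any of screwdriver, terminals, jar, cup from where it was at the start of the episode above 0.02 m).
It also fails if it takes over 42 s, if anything falls off the work surface, if the arm or the gripper's body presses on something with over 40 N, if the wrist force passes 120 N, or if a joint passes its speed limit or range.

ROBOT

A 6-joint arm with a two-finger parallel gripper is mounted at the origin on the work surface. World frame = base frame: x ahead of the robot, y to its left, z up, the work surface at z = 0. Lengths are in m, angles in degrees, forces in N, time in s.
With the tool pointing down it reaches from about 0.4 to 0.825 m from the base axis. Payload 7 kg.
Tool frame: the origin (TCP) lies midway between the tips of the shut fingers; the grasp point (between the pads) lies r.pinch_z behind it (r.pinch_z is the distance from the TCP to the grasp point, in m); z points along the fingers, y is the line along which they close (so a half turn about z gives the same grasp; the last joint's range is limited). The gripper opens to 88 mm and grips with 3 to 60 N. Pads are 19 mm wide; open, the fingers measure 130 mm over their backs; the gripper's body (78 mm by 193 mm) begins 47 mm behind the grasp point.
Start: joints at [86.465, 20.546, 0.682, 0, -70.136, -16.507], TCP at [0.231, 0.634, 0.227] pointing down, gripper open.
Joint ranges: [-176.03, 176.03], [-82.01, 121.73], [-58.28, 71.71], [-173.87, 95.51], [-174.79, -0.11], [-173.66, 173.66]. Speed limits (degrees/s): [136.94, 136.94, 172.46, 180, 180, 180].

INTERFACE

Orientations are given as [roll, pitch, yaw] about the fixed x, y, z axes, in that order (R = Rz(yaw) Ry(pitch) Rx(roll)).
In Python, from plant import r, optics, job gives the robot as it stands.
- The arm moves only by the shell command python3 -m crank 'ROWS' [FORCE]. ROWS is JSON, a list of rows, each an object with "xyz": the shift along the tool's x, y, z in units of 30 mm (1.0 is 30 mm), a list of three; "delta_rot": the turn, a rotation vector about the tool's x, y, z in degrees, a list of three; "claw": the closure, from 0 (fully open) to 1 (shut). A call has 1 to 20 rows; each row is the pose to reach, as a shift and turn from the pose commanded when the call began, along the tool's axes at that moment; what a row does not reach only later rows make up. A row lasts 1/8 s, in which the tool goes at most 62.5 mm and 10.7 degrees, less where a joint would pass 70% of its speed; a pose out of reach is approached as far as the arm can. A call with a gripper value outside its range is refused whole. The fingers move at their own pace and stop on an object; FORCE is the grip in N (left out, the last holds). Time passes only in rows, so rows that repeat a pose let the fingers close. It gives the time, the measured TCP pose, the force, the opening and the grip force at its end, in the units of the state.
- r.get_state(): the state, without advancing time (a new reading comes with each control period).
- optics.capture(name): name is "side" or "top" or "wrist"; returns a dict with "img" (420x560x3 uint8, blue, green, red), "fovy" (degrees; the focal length in pixels is half the picture's height over the tangent of half this angle, whatever the lens; pixels are square), "cx", "cy" (the principal point, pixels), "eye" and "rotation" of the camera in the world; the wrist camera has in their place "hand_eye" (4x4, takes a point from camera to tool coordinates, whose origin is the TCP and whose axes are the flange's). Camera axes: x right, y up, looking along -z (the intrinsics and any distortion apply to the point x, -y, -z); pixel columns grow to the right and rows downward; lengths in m; the calibration is good to about 2 mm. A picture is of the moment at which its call begins: read the wrist's pose just before it. There is no depth.
- job.close_job(): hands the job in; it is judged then, once.
The state is a dict: "time_s": time; "joints": joint angles; "qd": joint speeds; "joint_torque": joint torques, N m; "tcp_pos": TCP position; "eef_rot": TCP orientation; "contact_force": force on the tool from outside, world axes, zero at the start; "moment": the same for the moment, N m; "gripper_width": finger opening in m; "gripper_force": force on a finger pad.
Only numpy, scipy, OpenCV 4.12 (cv2) and the standard library are available. Lean on these libraries where they do the work, as an engineer would, in place of code of your own. Each camera call takes 0.05 s, during which the arm holds its last target. There are 200 camera calls.

## Working session

There is one attempt and no reset: what is moved stays moved. The work goes in short steps, Python scripts to look and compute and a shell command to move; the robot and the scene stay as the last step left them, time stands still between calls to the robot, and variables do not carry over. Pictures are saved under pics/ and viewed, at most 10 in all, crops included, and the job is handed in when it is done.

```bash
mkdir -p pics; ls
python3 - <<'E'
from plant import r,optics
import cv2,numpy as np
s=r.get_state();print(s,r.pinch_z)
for n in("side","top","wrist"):
    c=optics.capture(n);cv2.imwrite(f"pics/{n}0.png",c["img"])
    print(n,{k:(np.round(v,4).tolist() if not isinstance(v,str) else v) for k,v in c.items() if k!="img"})
E
```

```text
pics
{'time_s': 0.0, 'joints': array([ 8.64646201e+01,  2.05908812e+01,  6.32700332e-01, -1.97541671e-02,
       -7.01369348e+01, -1.65073604e+01]), 'qd': array([-0.01007447,  0.13626338,  0.05316326, -0.05410291,  0.03174098,
       -0.07704151]), 'joint_torque': array([ 2.01142997e-03, -5.82726932e+01,  2.93052131e+01,  6.99669465e+00,
        7.07954750e-03, -1.52750772e-04]), 'tcp_pos': array([0.23119039, 0.63363482, 0.22562195]), 'eef_rot': array([ 1.79903528e+02, -9.22386896e-03, -2.00494599e+01]), 'contact_force': array([-0.24124069, -0.47983393,  0.30670647]), 'moment': array([-0.06650628, -0.04614517,  0.01723272]), 'gripper_force': 0.0, 'gripper_width': 0.08828092368235563} 0.0188
side {'fovy': 44.1333, 'cx': 277.2522, 'cy': 207.7267, 'eye': [0.1896, -0.711, 1.0698], 'rotation': [39.2818, -0.4051, -28.3226]}
top {'fovy': 43.2324, 'cx': 276.1747, 'cy': 205.1766, 'eye': [0.4125, 0.0069, 1.4344], 'rotation': [5.9367, -1.326, -90.0603]}
wrist {'fovy': 70.2509, 'cx': 277.253, 'cy': 209.6154, 'hand_eye': [[0.0006, 0.9561, 0.2929, 0.079], [1.0, -0.0009, 0.001, 0.0006], [0.0012, 0.2929, -0.9561, -0.1585], [0.0, 0.0, 0.0, 1.0]]}
```

View pics/top0.png

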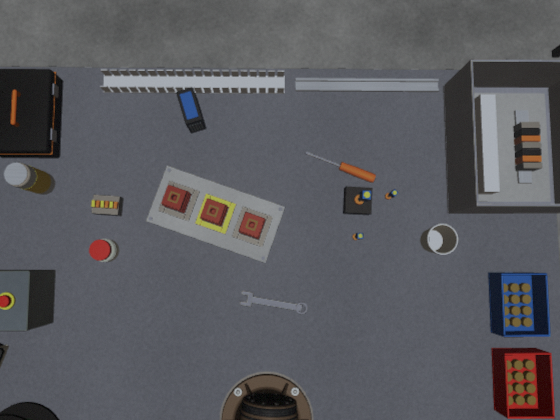

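View pics/side0.png

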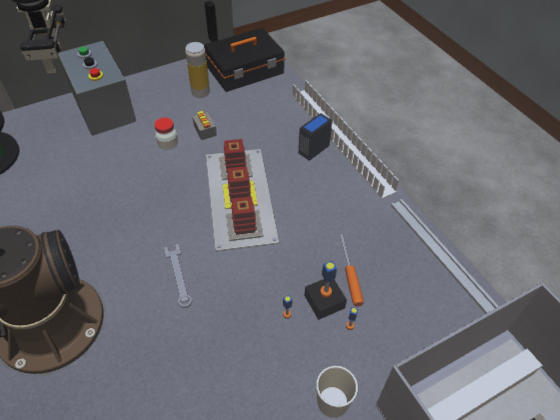

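```bash
cat > h.py <<'E'
import numpy as np,cv2
from scipy.spatial.transform import Rotation as R
from plant import r,optics
def shot(n):
    s=r.get_state(); c=optics.capture(n)
    if n=="wrist":
        Rt=R.from_euler("xyz",s["eef_rot"],degrees=True).as_matrix(); H=np.array(c["hand_eye"])
        c["R"]=Rt@H[:3,:3]; c["e"]=s["tcp_pos"]+Rt@H[:3,3]
    else:
        c["R"]=R.from_euler("xyz",c["rotation"],degrees=True).as_matrix(); c["e"]=np.array(c["eye"])
    return c
def ray(c,p):
    f=210/np.tan(np.radians(c["fovy"])/2)
    d=c["R"]@np.array([(p[0]-c["cx"])/f,-(p[1]-c["cy"])/f,-1.]); return d/np.linalg.norm(d)
def onz(c,p,z):
    d=ray(c,p); return c["e"]+d*(z-c["e"][2])/d[2]
def cross(c1,p1,c2,p2):
    d1,d2=ray(c1,p1),ray(c2,p2); A=np.c_[d1,-d2]
    t=np.linalg.lstsq(A,c2["e"]-c1["e"],rcond=None)[0]
    a,b=c1["e"]+t[0]*d1,c2["e"]+t[1]*d2; return (a+b)/2,np.linalg.norm(a-b)
def blobs(img,lo,hi,amin=15):
    m=cv2.inRange(cv2.cvtColor(img,cv2.COLOR_BGR2HSV),lo,hi)
    n,l,st,ce=cv2.connectedComponentsWithStats(m)
    return [(ce[i].round(1).tolist(),st[i].tolist()) for i in range(1,n) if st[i][4]>=amin],l
E
python3 - <<'E'
from h import *
for n in("top","side"):
    c=shot(n)
    for nm,lo,hi in(("yellow",(22,120,100),(35,255,255)),("blue",(95,80,50),(125,255,255)),("orange",(5,150,120),(18,255,255)),("black",(0,0,0),(180,255,45))):
        b,_=blobs(c["img"],lo,hi)
        for ce,st in b:
            if 140<ce[0]<400 and 100<ce[1]<330: print(n,nm,ce,st,onz(c,ce,.0)[:2].round(3),onz(c,ce,.15)[:2].round(3))
c=shot("top");i=c["img"]; 
a=cv2.resize(i[150:260,300:420],None,fx=4,fy=4);b=cv2.resize(i[160:270,150:270],None,fx=3.3,fy=4)
s=shot("side")["img"];
cv2.imwrite("pics/crop1.png",np.hstack([a,cv2.resize(s[240:350,270:350],(320,440))]))
E
```

```text
top yellow [366.1, 194.2] [364, 192, 5, 5, 21] [ 0.592 -0.273] [ 0.573 -0.244]
top yellow [216.4, 214.2] [196, 194, 39, 39, 404] [0.537 0.136] [0.524 0.122]
top blue [188.5, 104.9] [179, 91, 20, 29, 357] [0.84  0.216] [0.795 0.194]
top blue [366.1, 194.4] [362, 190, 10, 10, 50] [ 0.592 -0.273] [ 0.573 -0.244]
top orange [357.5, 171.7] [340, 163, 35, 19, 269] [ 0.655 -0.25 ] [ 0.629 -0.223]
top orange [357.5, 199.8] [355, 195, 8, 9, 36] [ 0.577 -0.249] [ 0.56  -0.222]
top black [193.8, 116.0] [177, 88, 29, 45, 308] [0.809 0.201] [0.767 0.18 ]
top black [348.8, 204.0] [343, 187, 27, 27, 95] [ 0.565 -0.225] [ 0.549 -0.201]
top black [362.3, 197.6] [359, 191, 10, 14, 36] [ 0.583 -0.262] [ 0.565 -0.234]
side yellow [202.1, 116.9] [199, 116, 7, 3, 15] [0.578 0.487] [0.524 0.319]
side yellow [205.2, 121.5] [202, 120, 7, 4, 17] [0.578 0.462] [0.524 0.298]
side yellow [252.7, 192.6] [250, 181, 7, 24, 101] [0.578 0.134] [0.523 0.016]
side yellow [226.5, 196.1] [223, 184, 9, 25, 127] [0.509 0.156] [0.464 0.035]
side yellow [329.6, 265.5] [327, 263, 7, 6, 33] [ 0.638 -0.165] [ 0.575 -0.242]
side blue [315.6, 123.3] [304, 115, 24, 18, 211] [0.875 0.296] [0.779 0.155]
side blue [329.4, 271.2] [323, 261, 14, 21, 109] [ 0.629 -0.179] [ 0.567 -0.254]
side blue [286.3, 302.9] [282, 298, 9, 11, 48] [ 0.495 -0.205] [ 0.452 -0.276]
side blue [353.5, 314.5] [350, 308, 9, 12, 44] [ 0.616 -0.304] [ 0.556 -0.361]
side orange [203.5, 119.3] [201, 118, 6, 4, 15] [0.578 0.474] [0.523 0.308]
side orange [353.7, 285.0] [346, 266, 17, 38, 353] [ 0.659 -0.239] [ 0.594 -0.305]
side orange [325.8, 291.2] [321, 286, 11, 10, 62] [ 0.592 -0.222] [ 0.535 -0.291]
side orange [286.5, 314.7] [284, 312, 6, 6, 21] [ 0.48  -0.232] [ 0.44  -0.299]
side orange [349.7, 326.1] [347, 323, 7, 6, 24] [ 0.592 -0.324] [ 0.536 -0.378]
side black [326.5, 308.3] [307, 297, 38, 22, 191] [ 0.57  -0.261] [ 0.516 -0.324]
```

View pics/crop1.png

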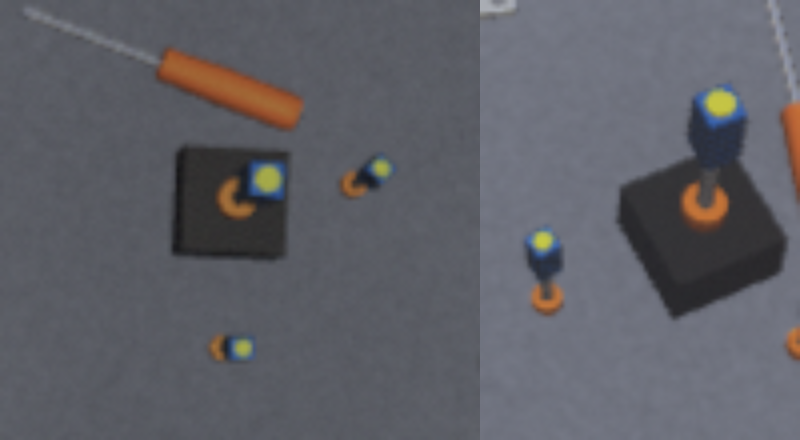

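```bash
V='{"xyz":[12.2,7.4,-0.8],"delta_rot":[0,0,-8],"claw":0}'; true; python3 -m crank '[{"xyz":[12.2,7.4,-0.8],"delta_rot":[0,0,-8],"claw":0},{"xyz":[12.2,7.4,-0.8],"delta_rot":[0,0,-8],"claw":0},{"xyz":[12.2,7.4,-0.8],"delta_rot":[0,0,-8],"claw":0},{"xyz":[12.2,7.4,-0.8],"delta_rot":[0,0,-8],"claw":0},{"xyz":[12.2,7.4,-0.8],"delta_rot":[0,0,-8],"claw":0},{"xyz":[12.2,7.4,-0.8],"delta_rot":[0,0,-8],"claw":0},{"xyz":[12.2,7.4,-0.8],"delta_rot":[0,0,-8],"claw":0},{"xyz":[20.73,23.56,-0.8],"delta_rot":[0,0,-18],"claw":0},{"xyz":[20.73,23.56,-0.8],"delta_rot":[0,0,-18],"claw":0},{"xyz":[20.73,23.56,-0.8],"delta_rot":[0,0,-18],"claw":0},{"xyz":[20.73,23.56,-0.8],"delta_rot":[0,0,-18],"claw":0},{"xyz":[20.73,23.56,-0.8],"delta_rot":[0,0,-18],"claw":0},{"xyz":[20.73,23.56,-0.8],"delta_rot":[0,0,-18],"claw":0},{"xyz":[20.73,23.56,-0.8],"delta_rot":[0,0,-18],"claw":0},{"xyz":[20.73,23.56,-0.8],"delta_rot":[0,0,-18],"claw":0},{"xyz":[20.73,23.56,-0.8],"delta_rot":[0,0,-18],"claw":0},{"xyz":[20.73,23.56,-0.8],"delta_rot":[0,0,-18],"claw":0},{"xyz":[20.73,23.56,-0.8],"delta_rot":[0,0,-18],"claw":0}]'
python3 - <<'E'
from h import *
s=r.get_state();print(s["time_s"],s["tcp_pos"],s["eef_rot"],s["qd"].round(1),s["joints"].round(1))
c=shot("wrist");cv2.imwrite("pics/w1.png",c["img"])
for nm,lo,hi in(("yellow",(22,120,100),(35,255,255)),("blue",(95,80,50),(125,255,255)),("orange",(5,150,120),(18,255,255))):
    for ce,st in blobs(c["img"],lo,hi,80)[0]: print(nm,ce,st,onz(c,ce,.152).round(4),onz(c,ce,.052).round(4))
E
```

```text
time_s: 2.6
tcp_pos: [0.5731, -0.243, 0.2503]
eef_rot: [-180.0, 0.0, -2.1]
contact_force: [-0.5, 1.4, -0.9]
gripper_width: 0.0876
gripper_force: 0.0
2.6 [ 0.57311172 -0.24304255  0.25030858] [-1.79985146e+02  2.26963113e-02 -2.09307214e+00] [ 1.4 -0.7 -0.4  0.   0.1  0.1] [ -5.   14.9  -4.2  -0.  -70.9  93. ]
yellow [25.5, 202.8] [0, 183, 41, 49, 748] [ 0.5877 -0.0184  0.152 ] [0.5627 0.0704 0.052 ]
yellow [279.1, 211.0] [272, 204, 15, 15, 188] [ 0.572  -0.2448  0.152 ] [ 0.5409 -0.2442  0.052 ]
blue [386.4, 119.7] [374, 107, 26, 26, 342] [ 0.6475 -0.3358  0.152 ] [ 0.6458 -0.3706  0.052 ]
blue [279.2, 207.8] [266, 197, 27, 26, 334] [ 0.575 -0.245  0.152] [ 0.545  -0.2445  0.052 ]
orange [277.8, 118.4] [239, 97, 78, 43, 1511] [ 0.6518 -0.2465  0.152 ] [ 0.6517 -0.2465  0.052 ]
orange [278.8, 182.3] [268, 176, 22, 14, 217] [ 0.5983 -0.2455  0.152 ] [ 0.5774 -0.2451  0.052 ]
orange [109.2, 290.8] [105, 280, 9, 24, 97] [ 0.4959 -0.0752  0.152 ] [ 0.4351 -0.0086  0.052 ]
orange [445.7, 290.8] [442, 281, 9, 20, 82] [ 0.4843 -0.4053  0.152 ] [ 0.419  -0.4671  0.052 ]
```

View pics/w1.png

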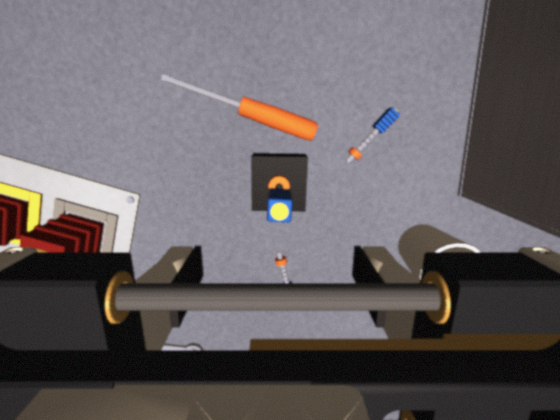

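```bash
python3 -m crank '[{"xyz":[0,0.05,2],"delta_rot":[0,0,0],"claw":0},{"xyz":[0,0.05,3.5],"delta_rot":[0,0,0],"claw":0.2},{"xyz":[0,0.05,4.5],"delta_rot":[0,0,0],"claw":0.4},{"xyz":[0,0.05,4.57],"delta_rot":[0,0,0],"claw":0.6},{"xyz":[0,0.05,4.57],"delta_rot":[0,0,0],"claw":1},{"xyz":[0,0.05,4.57],"delta_rot":[0,0,0],"claw":1},{"xyz":[0,0.05,4.57],"delta_rot":[0,0,0],"claw":1},{"xyz":[0,0.05,4.57],"delta_rot":[0,0,0],"claw":1},{"xyz":[0,0.05,4.57],"delta_rot":[0,0,0],"claw":1},{"xyz":[0,0.05,4.57],"delta_rot":[0,0,0],"claw":1}]' 35
```

```text
time_s: 3.9
tcp_pos: [0.5736, -0.2446, 0.1141]
eef_rot: [180.0, -0.0, -2.0]
contact_force: [-0.4, 1.5, 4.5]
gripper_width: 0.0218
gripper_force: 34.8
```

```bash
python3 -m crank '[{"xyz":[0,0,-0.5],"delta_rot":[0,0,0],"claw":1},{"xyz":[0,0,-1.5],"delta_rot":[0,0,0],"claw":1},{"xyz":[0,0,-3],"delta_rot":[0,0,0],"claw":1},{"xyz":[0,0,-4.5],"delta_rot":[0,0,0],"claw":1},{"xyz":[0,0,-5.2],"delta_rot":[0,0,0],"claw":1},{"xyz":[-0.5,-2,-5.2],"delta_rot":[0,0,0],"claw":1},{"xyz":[-1,-4,-5.2],"delta_rot":[0,0,0],"claw":1},{"xyz":[-2,-6,-5.2],"delta_rot":[0,0,0],"claw":1},{"xyz":[-2.5,-8,-5.2],"delta_rot":[0,0,0],"claw":1},{"xyz":[-3.2,-10,-5.2],"delta_rot":[0,0,0],"claw":1},{"xyz":[-3.7,-11.7,-5.2],"delta_rot":[0,0,0],"claw":1},{"xyz":[-3.9,-12.54,-5.2],"delta_rot":[0,0,0],"claw":1},{"xyz":[-3.9,-12.54,-5.2],"delta_rot":[0,0,0],"claw":1},{"xyz":[-3.9,-12.54,-5.2],"delta_rot":[0,0,0],"claw":1},{"xyz":[-3.9,-12.54,-5.2],"delta_rot":[0,0,0],"claw":1}]'
python3 - <<'E'
from h import *
s=r.get_state();print(s["tcp_pos"],s["eef_rot"],s["qd"].round(1))
for n in("wrist","top","side"):
    c=shot(n);cv2.imwrite(f"pics/{n}2.png",c["img"]);np.savez(f"{n}2.npz",**{k:c[k] for k in("img","R","e","cx","cy","fovy")})
E
```

```text
time_s: 5.78
tcp_pos: [0.4698, 0.1348, 0.2695]
eef_rot: [180.0, 0.0, -2.1]
contact_force: [0.6, -0.5, -1.7]
gripper_width: 0.0218
gripper_force: 34.8
[0.46982466 0.13476854 0.26952402] [ 1.79988737e+02  1.19016144e-02 -2.10762986e+00] [-0.2  0.1  0.1  0.   0.1  0. ]
```

View pics/wrist2.png

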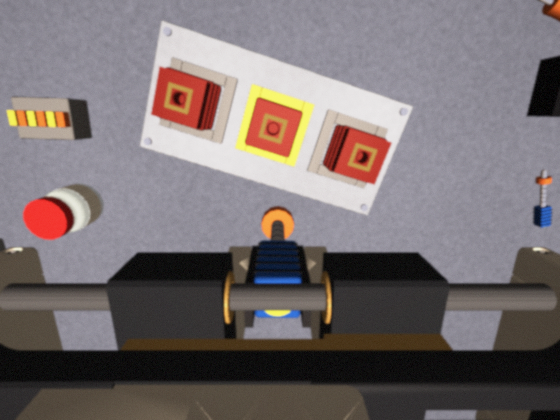

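```bash
cat > m.py <<'E'
from h import *
c0={}
for n in("wrist","top","side"):
    d=dict(np.load(f"{n}2.npz"))
    if n!="wrist": d["img"]=cv2.imread(f"pics/{n}0.png")
    c0[n]=d
def brass(c,box):
    x,y,w,h=box; h_=cv2.cvtColor(c["img"],cv2.COLOR_BGR2HSV)[y:y+h,x:x+w]
    m=cv2.inRange(h_,(9,60,60),(24,215,255))
    n,l,st,ce=cv2.connectedComponentsWithStats(m)
    i=1+np.argmax(st[1:,4]); pts=np.argwhere(l==i)[:,::-1].astype(np.float32)
    rr=cv2.minAreaRect(pts); return np.array(rr[0])+[x,y],rr[1],rr[2],st[i].tolist()
B={"wrist":(255,110,38,38),"top":(203,201,21,21),"side":(229,167,20,16)}
P={}
for n in B:
    P[n]=brass(c0[n],B[n]); print(n,P[n])
for a,b in(("wrist","top"),("wrist","side"),("top","side")): print(a,b,cross(c0[a],P[a][0],c0[b],P[b][0]))
for z in(.084,.09,.096): print(z,[onz(c0[n],P[n][0],z)[:2].round(4).tolist() for n in B])
c=c0["wrist"]
hs=cv2.inRange(cv2.cvtColor(c["img"],cv2.COLOR_BGR2HSV)[200:245,255:305],(5,150,120),(18,255,255))
pts=np.argwhere(hs)[:,::-1].astype(np.float32);(ci,rad)=cv2.minEnclosingCircle(pts);ci=np.array(ci)+[255,200]
print("collar",ci,rad,onz(c,ci,.2695-.090+.028), "tcp .4698 .1348")
E
python3 m.py
python3 -c "
import cv2,numpy as np
a=cv2.imread('pics/wrist2.png');s=cv2.imread('pics/side0.png');t=cv2.imread('pics/top0.png')
k=lambda i,x,y,w,h:cv2.resize(i[y:y+h,x:x+w],(390,290),interpolation=cv2.INTER_NEAREST)
cv2.imwrite('pics/crop2.png',np.vstack([np.hstack([k(a,240,90,80,60),k(a,240,195,80,60)]),np.hstack([k(s,215,150,54,40),k(t,195,190,54,40)])]))"
```

```text
wrist (array([272.45000076, 128.14999771]), (24.981992721557617, 25.2982177734375), 18.434946060180664, [3, 3, 30, 31, 416])
top (array([212.19999981, 210.39999962]), (10.75174331665039, 10.751744270324707), 18.43494987487793, [3, 4, 13, 13, 79])
side (array([238., 174.]), (8.0, 10.0), 90.0, [4, 3, 11, 9, 58])
wrist top (array([0.53847025, 0.13756822, 0.09506455]), np.float64(0.0005824130901995759))
wrist side (array([0.53904413, 0.13714984, 0.09087448]), np.float64(0.0011908309540599013))
top side (array([0.5394213 , 0.13814593, 0.0896175 ]), np.float64(0.0012564124382108003))
0.084 [[0.5383, 0.1375], [0.5394, 0.1389], [0.542, 0.1428]]
0.09 [[0.5385, 0.1374], [0.5388, 0.1383], [0.5399, 0.1376]]
0.096 [[0.5387, 0.1373], [0.5382, 0.1377], [0.5377, 0.1324]]
collar [277.33011627 223.47683334] 15.822121620178223 [0.46984164 0.13446955 0.2075    ] tcp .4698 .1348
```

View pics/crop2.png

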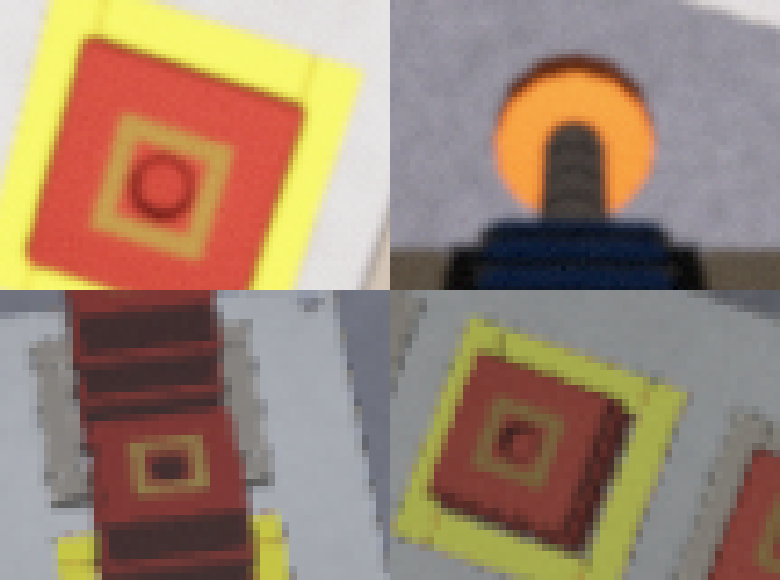

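```bash
python3 -m crank '[{"xyz":[1.2,-0.1,0],"delta_rot":[0,0,0],"claw":1},{"xyz":[2.29,-0.18,0],"delta_rot":[0,0,0],"claw":1},{"xyz":[2.29,-0.18,0.6],"delta_rot":[0,0,0],"claw":1},{"xyz":[2.29,-0.18,1.2],"delta_rot":[0,0,0],"claw":1},{"xyz":[2.29,-0.18,1.8],"delta_rot":[0,0,0],"claw":1},{"xyz":[2.29,-0.18,2.3],"delta_rot":[0,0,0],"claw":1},{"xyz":[2.29,-0.18,2.5],"delta_rot":[0,0,0],"claw":1},{"xyz":[2.29,-0.18,2.5],"delta_rot":[0,0,0],"claw":1},{"xyz":[2.29,-0.18,2.5],"delta_rot":[0,0,0],"claw":1}]'
python3 - <<'E'
from h import *
s=r.get_state();print(s["tcp_pos"],s["contact_force"])
out=[]
for n in("side","wrist"):
    c=shot(n);np.savez(f"{n}3.npz",**{k:c[k] for k in("img","R","e","cx","cy","fovy")});out.append(c["img"])
cv2.imwrite("pics/crop3.png",np.hstack([cv2.resize(out[0][115:220,195:295],(400,420)),cv2.resize(out[1][150:270,220:330],(385,420))]))
E
```

```text
time_s: 7.05
tcp_pos: [0.5391, 0.1387, 0.1952]
eef_rot: [-180.0, -0.1, -2.0]
contact_force: [0.3, -0.4, -0.4]
gripper_width: 0.0218
gripper_force: 34.8
[0.53906647 0.13872913 0.19521483] [ 0.27253855 -0.40104166 -0.42585357]
```

View pics/crop3.png

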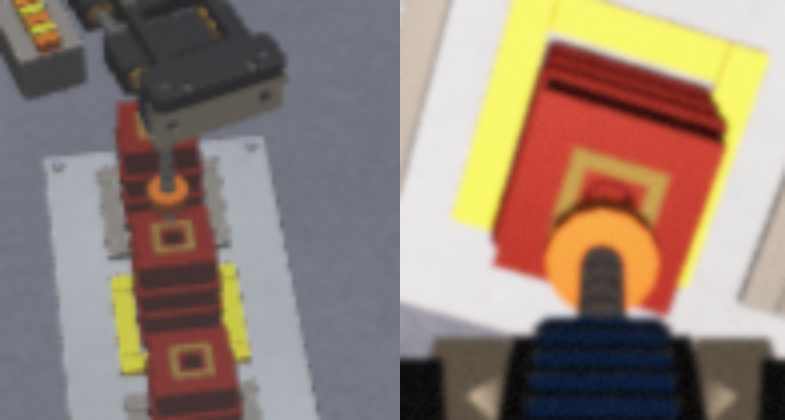

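Run:
```python
from h import *
c=dict(np.load("wrist3.npz"));im=c["img"];hs=cv2.cvtColor(im,cv2.COLOR_BGR2HSV)
m=cv2.inRange(hs[185:245,255:305],(5,150,150),(18,255,255));n,l,st,_=cv2.connectedComponentsWithStats(m);i=1+np.argmax(st[1:,4])
ci,rad=cv2.minEnclosingCircle(np.argwhere(l==i)[:,::-1].astype(np.float32));ci=np.array(ci)+[255,185]
m=cv2.inRange(hs[185:225,255:305],(19,60,60),(26,215,255))
p=np.argwhere(m)[:,::-1]+[255,185]; print("n",len(p))
# top edges: corner extremes along the square's axes (18.4 deg-ish)
for z in(.09,.095):
    w=np.array([onz(c,q,z)[:2] for q in p]); print(z,"xy max/min",w.max(0).round(4),w.min(0).round(4),w[w[:,0].argmax()].round(4),w[w[:,1].argmin()].round(4),w[w[:,1].argmax()].round(4))
print("collar",ci,rad,onz(c,ci,.1952-.09+.028).round(4))
w2=dict(np.load("wrist2.npz"));h2=cv2.cvtColor(w2["img"],cv2.COLOR_BGR2HSV)[110:148,255:293]
p=np.argwhere(cv2.inRange(h2,(19,60,60),(26,215,255)))[:,::-1]+[255,110]
w=np.array([onz(w2,q,.093)[:2] for q in p]);print("before",len(p),w.max(0).round(4),w.min(0).round(4),w.mean(0).round(4))
d=dict(np.load("side3.npz"));hs=cv2.cvtColor(d["img"],cv2.COLOR_BGR2HSV)
m=cv2.inRange(hs[150:175,225:250],(5,150,100),(18,255,255));p=np.argwhere(m)[:,::-1]+[225,150];ce=(p.max(0)+p.min(0))/2;print("side collar",ce,p.min(0),p.max(0),cross(c,ci,d,ce))
print(r.get_state()["tcp_pos"])
```

```text
n 129
0.09 xy max/min [0.5523 0.1491] [0.5224 0.1141] [0.5523 0.1439] [0.5293 0.1141] [0.5383 0.1491]
0.095 xy max/min [0.5536 0.1488] [0.5242 0.1145] [0.5536 0.1437] [0.5309 0.1145] [0.5398 0.1488]
collar [279.  213.5] 24.622243881225586 [0.5473 0.1369 0.1332]
before 135 [0.5524 0.1574] [0.5177 0.1166] [0.5381 0.1369]
side collar [236.5 162.5] [232 159] [241 166] (array([0.54253109, 0.13914558, 0.12816538]), np.float64(0.007389969807969594))
[0.5389686  0.13877553 0.19518652]
```

Run:
```python
from h import *
c=dict(np.load("wrist3.npz"));hs=cv2.cvtColor(c["img"],cv2.COLOR_BGR2HSV)
print(hs[226,270],hs[200,270])
m=cv2.inRange(hs[195:250,250:310],(10,160,215),(20,255,255));n,l,st,_=cv2.connectedComponentsWithStats(m);i=1+np.argmax(st[1:,4])
ci,rad=cv2.minEnclosingCircle(np.argwhere(l==i)[:,::-1].astype(np.float32));ci=np.array(ci)+[250,195]
print("collar",ci,rad,onz(c,ci,.1332).round(4))
for z in(.09,.094):print("brass",z,onz(c,(278.8,211.2),z).round(4))
w=dict(np.load("wrist2.npz"));hs=cv2.cvtColor(w["img"],cv2.COLOR_BGR2HSV)
m=cv2.inRange(hs[200:250,250:310],(10,160,215),(20,255,255))
ci,rad=cv2.minEnclosingCircle(np.argwhere(m)[:,::-1].astype(np.float32));print("collar before",np.array(ci)+[250,200],rad,onz(w,np.array(ci)+[250,200],.2075))
```

```text
[ 14 186 233] [ 20 156 200]
collar [277.0714283 224.7857151] 16.170429229736328 [0.538  0.1387 0.1332]
brass 0.09 [0.5357 0.1373 0.09  ]
brass 0.094 [0.537  0.1373 0.094 ]
collar before [277.19158936 224.01401901] 15.487793922424316 [0.46939902 0.13459423 0.2075    ]
```

```bash
python3 -m crank '[{"xyz":[0,0.04,0.1],"delta_rot":[0,0,0],"claw":1},{"xyz":[0,0.04,0.2],"delta_rot":[0,0,0],"claw":1},{"xyz":[0,0.04,0.3],"delta_rot":[0,0,0],"claw":1},{"xyz":[0,0.04,0.33],"delta_rot":[0,0,0],"claw":1},{"xyz":[0,0.04,0.33],"delta_rot":[0,0,0],"claw":1}]'; python3 -m crank '[{"xyz":[0,0,0.04],"delta_rot":[0,0,0],"claw":1},{"xyz":[0,0,0.08],"delta_rot":[0,0,0],"claw":1},{"xyz":[0,0,0.08],"delta_rot":[0,0,0],"claw":1}]'
```

```text
time_s: 7.78
tcp_pos: [0.5386, 0.1373, 0.1844]
eef_rot: [180.0, 0.0, -2.0]
contact_force: [0.1, -0.5, -1.7]
gripper_width: 0.0218
gripper_force: 34.8
time_s: 8.15
tcp_pos: [0.5385, 0.1373, 0.182]
eef_rot: [180.0, 0.0, -2.0]
contact_force: [0.3, -0.5, -1.3]
gripper_width: 0.0218
gripper_force: 34.8
```

```bash
python3 -m crank '[{"xyz":[0,0,0.04],"delta_rot":[0,0,0],"claw":1},{"xyz":[0,0,0.08],"delta_rot":[0,0,0],"claw":1},{"xyz":[0,0,0.08],"delta_rot":[0,0,0],"claw":1}]';python3 -m crank '[{"xyz":[0,0,0.03],"delta_rot":[0,0,0],"claw":1},{"xyz":[0,0,0.06],"delta_rot":[0,0,0],"claw":1},{"xyz":[0,0,0.06],"delta_rot":[0,0,0],"claw":1}]'
```

```text
time_s: 8.52
tcp_pos: [0.5385, 0.1373, 0.1796]
eef_rot: [180.0, 0.0, -2.0]
contact_force: [-0.3, 0.0, -2.1]
gripper_width: 0.0216
gripper_force: 34.8
time_s: 8.9
tcp_pos: [0.5385, 0.1373, 0.1779]
eef_rot: [180.0, 0.0, -2.0]
contact_force: [0.3, -0.2, -2.3]
gripper_width: 0.022
gripper_force: 34.8
```

```bash
python3 -m crank '[{"xyz":[0,0,0.04],"delta_rot":[0,0,0],"claw":1},{"xyz":[0,0,0.08],"delta_rot":[0,0,0],"claw":1},{"xyz":[0,0,0.08],"delta_rot":[0,0,0],"claw":1}]';python3 -m crank '[{"xyz":[0,0,0.04],"delta_rot":[0,0,0],"claw":1},{"xyz":[0,0,0.08],"delta_rot":[0,0,0],"claw":1},{"xyz":[0,0,0.08],"delta_rot":[0,0,0],"claw":1}]'
```

```text
time_s: 9.28
tcp_pos: [0.5386, 0.1373, 0.1754]
eef_rot: [180.0, 0.0, -2.0]
contact_force: [-0.5, 0.1, -1.3]
gripper_width: 0.0219
gripper_force: 34.8
time_s: 9.65
tcp_pos: [0.5386, 0.1374, 0.1731]
eef_rot: [180.0, 0.0, -2.0]
contact_force: [-0.1, -0.4, -1.2]
gripper_width: 0.0219
gripper_force: 34.8
```

```bash
python3 -m crank '[{"xyz":[0,0,0.05],"delta_rot":[0,0,0],"claw":1},{"xyz":[0,0,0.1],"delta_rot":[0,0,0],"claw":1},{"xyz":[0,0,0.15],"delta_rot":[0,0,0],"claw":1},{"xyz":[0,0,0.18],"delta_rot":[0,0,0],"claw":1},{"xyz":[0,0,0.21],"delta_rot":[0,0,0],"claw":1},{"xyz":[0,0,0.24],"delta_rot":[0,0,0],"claw":1},{"xyz":[0,0,0.27],"delta_rot":[0,0,0],"claw":1},{"xyz":[0,0,0.30],"delta_rot":[0,0,0],"claw":1}]';python3 -m crank '[{"xyz":[0,0,0.03],"delta_rot":[0,0,0],"claw":1},{"xyz":[0,0,0.06],"delta_rot":[0,0,0],"claw":1},{"xyz":[0,0,0.09],"delta_rot":[0,0,0],"claw":1},{"xyz":[0,0,0.12],"delta_rot":[0,0,0],"claw":1}]'
```

```text
time_s: 10.65
tcp_pos: [0.5386, 0.1374, 0.1641]
eef_rot: [180.0, -0.0, -2.0]
contact_force: [-0.5, -0.1, -2.0]
gripper_width: 0.022
gripper_force: 34.8
time_s: 11.15
tcp_pos: [0.5388, 0.1374, 0.1614]
eef_rot: [-180.0, -0.0, -2.0]
contact_force: [-3.3, 0.2, 4.9]
gripper_width: 0.0219
gripper_force: 34.8
```

```bash
python3 -m crank '[{"xyz":[0,0,0.03],"delta_rot":[0,0,0],"claw":1},{"xyz":[0,0,0.06],"delta_rot":[0,0,0],"claw":1},{"xyz":[0,0,0.09],"delta_rot":[0,0,0],"claw":1},{"xyz":[0,0,0.12],"delta_rot":[0,0,0],"claw":1},{"xyz":[0,0,0.15],"delta_rot":[0,0,0],"claw":1}]';python3 -m crank '[{"xyz":[0,0,0.03],"delta_rot":[0,0,0],"claw":1},{"xyz":[0,0,0.06],"delta_rot":[0,0,0],"claw":1},{"xyz":[0,0,0.09],"delta_rot":[0,0,0],"claw":1},{"xyz":[0,0,0.12],"delta_rot":[0,0,0],"claw":1}]'
```

```text
time_s: 11.78
tcp_pos: [0.5388, 0.1374, 0.1569]
eef_rot: [-180.0, -0.0, -2.0]
contact_force: [-1.6, 0.1, 5.5]
gripper_width: 0.0216
gripper_force: 34.8
time_s: 12.28
tcp_pos: [0.5387, 0.1373, 0.1533]
eef_rot: [-180.0, -0.0, -2.0]
contact_force: [-1.7, -0.1, 5.1]
gripper_width: 0.0218
gripper_force: 34.8
```

```bash
python3 -m crank '[{"xyz":[0,0,0.04],"delta_rot":[0,0,0],"claw":1},{"xyz":[0,0,0.08],"delta_rot":[0,0,0],"claw":1},{"xyz":[0,0,0.12],"delta_rot":[0,0,0],"claw":1}]';python3 -m crank '[{"xyz":[0,0,0.03],"delta_rot":[0,0,0],"claw":1},{"xyz":[0,0,0.06],"delta_rot":[0,0,0],"claw":1}]'
```

```text
time_s: 12.65
tcp_pos: [0.5387, 0.1374, 0.1497]
eef_rot: [-180.0, -0.0, -2.0]
contact_force: [-2.5, -1.0, 6.1]
gripper_width: 0.022
gripper_force: 34.8
time_s: 12.9
tcp_pos: [0.5387, 0.1374, 0.1479]
eef_rot: [-180.0, -0.0, -2.0]
contact_force: [-3.1, -0.6, 5.2]
gripper_width: 0.0217
gripper_force: 34.8
```

```bash
python3 -m crank '[{"xyz":[0,0,0.03],"delta_rot":[0,0,0],"claw":1},{"xyz":[0,0,0.06],"delta_rot":[0,0,0],"claw":1}]'
```

```text
time_s: 13.15
tcp_pos: [0.5387, 0.1374, 0.1461]
eef_rot: [-180.0, -0.0, -2.0]
contact_force: [-2.3, 0.1, 6.5]
gripper_width: 0.0217
gripper_force: 34.8
```

```bash
python3 -m crank '[{"xyz":[0,0,0.03],"delta_rot":[0,0,0],"claw":1},{"xyz":[0,0,0.06],"delta_rot":[0,0,0],"claw":1}]'
```

```text
time_s: 13.4
tcp_pos: [0.5387, 0.1374, 0.1443]
eef_rot: [-180.0, -0.0, -2.0]
contact_force: [-2.4, 0.5, 6.9]
gripper_width: 0.0219
gripper_force: 34.8
```

```bash
python3 -m crank '[{"xyz":[0,0,0.03],"delta_rot":[0,0,0],"claw":1},{"xyz":[0,0,0.06],"delta_rot":[0,0,0],"claw":1}]'
```

```text
time_s: 13.65
tcp_pos: [0.5387, 0.1374, 0.1425]
eef_rot: [-180.0, -0.0, -2.0]
contact_force: [-2.6, -0.9, 6.2]
gripper_width: 0.0219
gripper_force: 34.8
```

```bash
python3 -m crank '[{"xyz":[0,0,0.03],"delta_rot":[0,0,0],"claw":1},{"xyz":[0,0,0.05],"delta_rot":[0,0,0],"claw":1}]'
```

```text
time_s: 13.9
tcp_pos: [0.5387, 0.1374, 0.141]
eef_rot: [-180.0, -0.0, -2.0]
contact_force: [-3.5, -0.2, 5.5]
gripper_width: 0.0221
gripper_force: 34.8
```

```bash
python3 -m crank '[{"xyz":[0,0,0.03],"delta_rot":[0,0,0],"claw":1},{"xyz":[0,0,0.06],"delta_rot":[0,0,0],"claw":1}]'
```

```text
time_s: 14.15
tcp_pos: [0.5387, 0.1374, 0.1392]
eef_rot: [-180.0, -0.0, -2.0]
contact_force: [-2.8, 0.4, 6.1]
gripper_width: 0.0216
gripper_force: 34.8
```

```bash
python3 -m crank '[{"xyz":[0,0,0.03],"delta_rot":[0,0,0],"claw":1},{"xyz":[0,0,0.06],"delta_rot":[0,0,0],"claw":1}]'
```

```text
time_s: 14.4
tcp_pos: [0.5387, 0.1373, 0.1374]
eef_rot: [-180.0, -0.0, -2.0]
contact_force: [-3.0, -0.2, 5.5]
gripper_width: 0.0219
gripper_force: 34.8
```

```bash
python3 -m crank '[{"xyz":[0,0,0.03],"delta_rot":[0,0,0],"claw":1},{"xyz":[0,0,0.06],"delta_rot":[0,0,0],"claw":1}]'
```

```text
time_s: 14.65
tcp_pos: [0.5387, 0.1373, 0.1356]
eef_rot: [-180.0, -0.0, -2.0]
contact_force: [-3.3, -0.9, 6.6]
gripper_width: 0.0216
gripper_force: 34.8
```

```bash
python3 -m crank '[{"xyz":[0,0,0.03],"delta_rot":[0,0,0],"claw":1},{"xyz":[0,0,0.05],"delta_rot":[0,0,0],"claw":1}]'
```

```text
time_s: 14.9
tcp_pos: [0.5387, 0.1373, 0.1341]
eef_rot: [-180.0, -0.0, -2.0]
contact_force: [-2.2, -0.0, 5.4]
gripper_width: 0.0221
gripper_force: 34.8
```

```bash
python3 -m crank '[{"xyz":[0,0,0.03],"delta_rot":[0,0,0],"claw":1},{"xyz":[0,0,0.06],"delta_rot":[0,0,0],"claw":1}]'
```

```text
time_s: 15.15
tcp_pos: [0.5389, 0.1374, 0.1329]
eef_rot: [-180.0, -0.1, -2.0]
contact_force: [-5.0, -0.4, 13.3]
gripper_width: 0.0221
gripper_force: 34.8
```

```bash
python3 -m crank '[{"xyz":[0,0,0.03],"delta_rot":[0,0,0],"claw":1},{"xyz":[0,0,0.06],"delta_rot":[0,0,0],"claw":1}]'
```

```text
time_s: 15.4
tcp_pos: [0.5392, 0.1374, 0.132]
eef_rot: [-180.0, -0.1, -2.0]
contact_force: [-6.2, -0.5, 17.7]
gripper_width: 0.0219
gripper_force: 34.9
```

```bash
python3 -m crank '[{"xyz":[0,0,0],"delta_rot":[0,0,0],"claw":1},{"xyz":[0,0,0],"delta_rot":[0,0,0],"claw":1},{"xyz":[0,0,0],"delta_rot":[0,0,0],"claw":1}]'; python3 -m crank '[{"xyz":[0,0,-0.02],"delta_rot":[0,0,0],"claw":1},{"xyz":[0,0,-0.02],"delta_rot":[0,0,0],"claw":1}]';  python3 -m crank '[{"xyz":[0,0,-0.02],"delta_rot":[0,0,0],"claw":0.7},{"xyz":[0,0,-0.02],"delta_rot":[0,0,0],"claw":0.6},{"xyz":[0,0,-0.02],"delta_rot":[0,0,0],"claw":0.4},{"xyz":[0,0,-0.02],"delta_rot":[0,0,0],"claw":0.2},{"xyz":[0,0,-0.02],"delta_rot":[0,0,0],"claw":0},{"xyz":[0,0,-0.02],"delta_rot":[0,0,0],"claw":0},{"xyz":[0,0,-0.02],"delta_rot":[0,0,0],"claw":0}]'
python3 - <<'E'
from h import *
c=shot("wrist");s=shot("side");cv2.imwrite("pics/rel.png",np.hstack([cv2.resize(c["img"],(480,360)),cv2.resize(s["img"][115:235,190:290],(300,360))]))
E
```

```text
time_s: 15.78
tcp_pos: [0.5393, 0.1374, 0.132]
eef_rot: [-180.0, -0.1, -2.0]
contact_force: [-5.0, -1.5, 15.6]
gripper_width: 0.0216
gripper_force: 34.9
time_s: 16.02
tcp_pos: [0.5392, 0.1374, 0.132]
eef_rot: [-180.0, -0.1, -2.0]
contact_force: [-3.9, 0.1, 10.6]
gripper_width: 0.0216
gripper_force: 34.9
time_s: 16.9
tcp_pos: [0.5386, 0.1373, 0.1308]
eef_rot: [180.0, 0.0, -2.0]
contact_force: [0.2, -0.0, -0.6]
gripper_width: 0.0795
gripper_force: 0.0
```

View pics/rel.png

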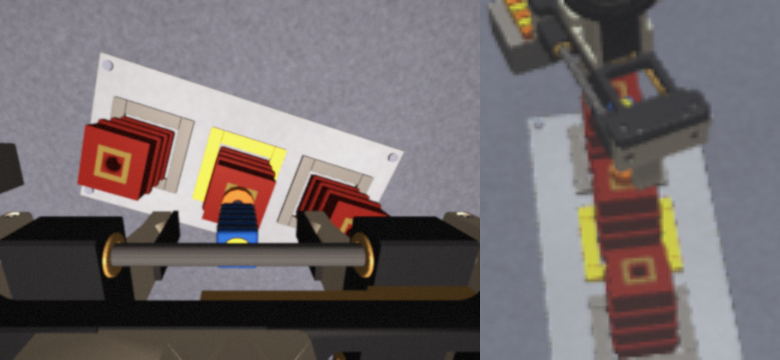

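The gauge stands upright in the tagged post with the fingers clear on both sides and the collar on the post's top face. I'll withdraw straight up.

```bash
python3 -m crank '[{"xyz":[0,0,-0.3],"delta_rot":[0,0,0],"claw":0},{"xyz":[0,0,-1],"delta_rot":[0,0,0],"claw":0},{"xyz":[0,0,-2],"delta_rot":[0,0,0],"claw":0},{"xyz":[0,0,-3.5],"delta_rot":[0,0,0],"claw":0},{"xyz":[0,0,-5],"delta_rot":[0,0,0],"claw":0},{"xyz":[0,0,-5],"delta_rot":[0,0,0],"claw":0},{"xyz":[0,0,-5],"delta_rot":[0,0,0],"claw":0},{"xyz":[0,0,-5],"delta_rot":[0,0,0],"claw":0}]'
python3 - <<'E'
from h import *
c=shot("wrist");s=shot("side");cv2.imwrite("pics/end.png",np.hstack([cv2.resize(c["img"],(480,360)),cv2.resize(s["img"][115:235,190:290],(300,360))]))
E
```

```text
time_s: 18.0
tcp_pos: [0.538, 0.1371, 0.2799]
eef_rot: [179.9, 0.1, -2.0]
contact_force: [-0.4, 0.1, -0.5]
gripper_width: 0.0876
gripper_force: 0.0
```

View pics/end.png

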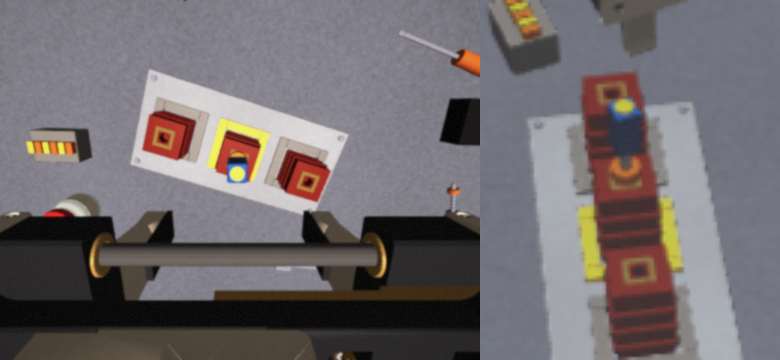

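The gauge stands upright in the middle (yellow-tagged) post, with its collar on the top face and the gripper well clear.

```bash
python3 -c "
from plant import job
print(job.close_job())"
```

```text
the job is handed in; nothing more can be done
None
```

I handed the job in at about 18 s: the gauge stands upright and released in the yellow-tagged post, rod pressed to the bore's floor (about 45 mm down) and collar on the top face, with the highest force reading 17.7 N; hand-in gave no verdict.

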